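Click the extension bars onto the clip rack in size order

ROBOT

A 6-joint arm with a two-finger parallel gripper is mounted at the origin on a cart in front of the work surface, level with it; the furniture and walls round the work are solid. World frame = base frame: x ahead of the robot, y to its left, z up, the work surface at z = 0. Lengths are in mm, angles in degrees, forces in N, time in s.
With the tool pointing down it reaches from about 425 to 1125 mm from the base axis. Payload 14.9 kg.
Tool frame: the origin (TCP) lies midway between the tips of the shut fingers; the grasp point (between the pads) lies 19 mm behind it (env.pinch_z is the distance from the TCP to the grasp point, in mm); z points along the fingers, y is the line along which they close (so a half turn about z gives the same grasp; the last joint's range is limited). The gripper opens to 91 mm and grips with 3 to 60 N. Pads are 32 mm wide; open, the fingers measure 118 mm over their backs; the gripper's body (76 mm by 178 mm) begins 60 mm behind the grasp point.
Start: joints at [73.952, 21.709, 99.362, -0, 58.929, -1.908], TCP at [171.018, 678.801, 213.932] pointing down, gripper open.
Joint ranges: [-158.91, 158.91], [-42.39, 125.64], [0.06, 152.35], [-60.88, 240.88], [17.5, 164.5], [-176.32, 176.32]. Speed limits (degrees/s): [108.29, 108.29, 136.94, 180, 180, 180].

INTERFACE

Orientations are given as a 3x3 rotation matrix whose columns are the frame's x, y, z axes.
In Python, from station import env gives the robot as it stands. The module is installed in compiled form; this text tells all that it offers.
- The arm moves only by the tool move_arm, never from a script. Its argument "targets" is a list that holds one entry, the list of rows, each a list of 5 numbers: the opening, from -1 (shut) to 1 (fully open), then the shift along the world's x, y, z in units of 0.15 m (1.0 is 0.15 m), then the turn about the world's z in units of 2 pi rad (1.0 is 2 pi rad). In form: [[[grip, x, y, z, spin], ...]]. A call has exactly 10 rows; each row is the pose to reach, as a shift and turn from the pose commanded when the call began, turning the shorter way round; what a row does not reach only later rows make up. A row lasts 1/8 s, in which the tool goes at most 62.5 mm and 10.7 degrees, less where a joint would pass 70% of its speed; a pose out of reach is approached as far as the arm can. A call with a number of a shift or a turn outside -1 to 1 is refused whole. A call with a gripper value outside its range is refused whole. The fingers move at their own pace and stop on an object; "grip_force" is the grip in N (left out, the last holds). Time passes only in rows, so rows that repeat a pose let the fingers close, or fill a call up. It gives the time, the measured TCP pose, the force, the opening and the grip force at its end, in the units of the state.
- env.sense(): the state, without advancing time (a new reading comes with each control period).
- env.read_camera(name): name is "scene" or "top" or "wrist"; returns the picture (420x560x3 uint8, red, green, blue); there is no depth.
- env.camera_info(name): a dict with "intrinsics" (3x3 intrinsics, pixels), "R" (3x3) and "t" (3): a world point X has camera coordinates R X + t. Camera axes: x right, y down, z forward; pixel columns grow to the right and rows downward; lengths in mm; the calibration is good to about 2 mm. A picture is of the moment at which its call begins: read the wrist's pose just before it. camera_info takes no time and is no camera call; for the wrist camera it gives the pose at the moment of the call.
- env.hand_in(): hands the job in; it is judged then, once.
The state is a dict: "clock": time; "qpos": joint angles; "joint_velocities": joint speeds; "joint_efforts": joint torques, N m; "tcp_pos": TCP position; "tcp_rot": TCP orientation; "ft_force": force on the tool from outside, world axes, zero at the start; "wrist_torque": the same for the moment, N m; "grip_width": opening from 0.0 (shut) to 1.0 (fully open); "grip_force": force on a finger pad.
Only numpy, scipy, OpenCV 4.12 (cv2) and the standard library are available. Lean on these libraries where they do the work, as an engineer would, in place of code of your own. Each camera call takes 0.05 s, during which the arm holds its last target. There are 200 camera calls.

TASK

Put the three steel extension bars back on the clip rack in order of length: the longest at the left end as you face the bench, the middle one in the middle, the shortest at the right. Press each bar down across both rails, roughly centred, until it has snapped fully home in both of its clips, and leave the other things on the bench where they are.

Things in the scene. Friction and masses are not known exactly. Their poses are not given: they have to be found in the camera images.
- bar_long_mid (a point): The longest of three loose steel extension bars: round shaft 16 mm thick, a hexagon collar (26 mm across flats, 14 mm long) at each end, 178 mm over both collars, 190 mm overall with the square stub beyond the +x collar. Point: on the shaft's axis, half-way between the collars, 13 mm above the bench as it lies. x along the shaft, z up at the start. Either end may point either way.
- bar_medium_mid (a point): The middle-sized of three loose steel extension bars: round shaft 16 mm thick, a hexagon collar (26 mm across flats, 14 mm long) at each end, 152 mm over both collars, 164 mm overall with the square stub beyond the +x collar. Point: on the shaft's axis, half-way between the collars, 13 mm above the bench as it lies. x along the shaft, z up at the start. Either end may point either way.
- bar_short_mid (a point): The shortest of three loose steel extension bars: round shaft 16 mm thick, a hexagon collar (26 mm across flats, 14 mm long) at each end, 126 mm over both collars, 138 mm overall with the square stub beyond the +x collar. Point: on the shaft's axis, half-way between the collars, 13 mm above the bench as it lies. x along the shaft, z up at the start. Either end may point either way.
- rack: Clip rack fixed to the bench: plywood base 92 (x) x 222 (y) x 10 mm with two aluminium rails along y, centres at x = +34 and -34 mm, 12 mm wide, tops 42 mm above the bench, 56 mm clear between. Origin: centre of the underside; y to the robot's left, z up. Three stations 75 mm apart, one sprung clip on each rail; a bar lies across both rails, its shaft in two clips.
- clip_left (a point): Left (+y) station: point between its two clips where the seated shaft's axis lies, 50 mm above the bench. x is along the seated bar, y along the rails. Each clip (10 mm wide) has two sprung lips, flared to 30 mm apart at the top, 20 mm above this point. A shaft laid on the lips rests 15 mm above this point; about 9 to 16 N straight down snaps it under them, onto the rails.
- clip_middle (a point): Middle station: point between its two clips where the seated shaft's axis lies, 50 mm above the bench. x is along the seated bar, y along the rails. Each clip (10 mm wide) has two sprung lips, flared to 30 mm apart at the top, 20 mm above this point. A shaft laid on the lips rests 15 mm above this point; about 9 to 16 N straight down snaps it under them, onto the rails.
- clip_right (a point): Right (-y) station: point between its two clips where the seated shaft's axis lies, 50 mm above the bench. x is along the seated bar, y along the rails. Each clip (10 mm wide) has two sprung lips, flared to 30 mm apart at the top, 20 mm above this point. A shaft laid on the lips rests 15 mm above this point; about 9 to 16 N straight down snaps it under them, onto the rails.
- pencil_mid (a point): A carpenter's pencil, 140 mm long, lying on the bench; a bystander to be left where it lies. The point is at its middle, 6 mm above the bench.
- block_mid (a point): A cork sanding block, 61x105x31 mm; a bystander to be left where it lies. The point is at its middle, 6 mm above the bench.
- offcut_mid (a point): A small pine offcut, 50x60x22 mm; a bystander to be left where it lies. The point is at its middle, 6 mm above the bench.
- screwdriver_mid (a point): A screwdriver, 195 mm long, lying on the bench; a bystander to be left where it lies. The point is at its middle, 6 mm above the bench.

How it is judged (in metres and radians):
At the end, for the whole second after the job is handed in: Each bar lies still in its own station (longest left, shortest right), held by both clips: its middle within 3 mm in height and 4 mm along the rails of the station's point, within 25 mm of it along the bar, and parallel to the station's x within 0.06 rad (x of bar_long_mid in the frame of clip_left between -0.025 and 0.025 m and y of bar_long_mid in the frame of clip_left between -0.004 and 0.004 m and z of bar_long_mid in the frame of clip_left between -0.003 and 0.003 m and angle between the x axis of bar_long_mid and the x axis of clip_left, either way round below 0.06 rad and linear speed of each of bar_long, bar_medium, bar_short below 0.02 m/s and x of bar_medium_mid in the frame of clip_middle between -0.025 and 0.025 m and y of bar_medium_mid in the frame of clip_middle between -0.004 and 0.004 m and z of bar_medium_mid in the frame of clip_middle between -0.003 and 0.003 m and angle between the x axis of bar_medium_mid and the x axis of clip_middle, either way round below 0.06 rad and x of bar_short_mid in the frame of clip_right between -0.025 and 0.025 m and y of bar_short_mid in the frame of clip_right between -0.004 and 0.004 m and z of bar_short_mid in the frame of clip_right between -0.003 and 0.003 m and angle between the x axis of bar_short_mid and the x axis of clip_right, either way round below 0.06 rad); the robot touches nothing.
It fails at once if the pencil is pushed more than 30 mm from where it lay (distance of pencil_mid from where it was at the start of the episode above 0.03 m).
It fails at once if the block is pushed more than 30 mm from where it lay (distance of block_mid from where it was at the start of the episode above 0.03 m).
It fails at once if the offcut is pushed more than 30 mm from where it lay (distance of offcut_mid from where it was at the start of the episode above 0.03 m).
It fails at once if the screwdriver is pushed more than 30 mm from where it lay (distance of screwdriver_mid from where it was at the start of the episode above 0.03 m).
It also fails if it takes over 70 s, if anything falls off the work surface, if the arm or the gripper's body presses on something with over 40 N, if the wrist force passes 120 N, or if a joint passes its speed limit or range.

## Working session

There is one attempt and no reset: what is moved stays moved. The work goes in short steps, Python scripts to look and compute and a tool call to move; the robot and the scene stay as the last step left them, time stands still between calls to the robot, and variables do not carry over. Pictures are saved under pics/ and viewed, at most 10 in all, crops included, and the job is handed in when it is done.

Besides the shell and the picture viewer there is one more tool, called after "Emit:" as name(argument=value, ...) on one line, values as JSON. move_arm: Moves the arm, as the interface text tells. Its arguments: {"type":"object","properties":{"targets":{"type":"array","items":{"type":"array","items":{"type":"array","items":{"type":"number","minimum":-1,"maximum":1}}}},"grip_force":{"type":"number"}},"required":["targets"]}

```bash
mkdir -p pics; python3 - <<'E'
from station import env
import cv2
for n in("top","scene"):
    cv2.imwrite(f"pics/{n}0.png",env.read_camera(n)[:,:,::-1]); c=env.camera_info(n); print(n,c)
print(env.sense())
E
```

```text
top {'intrinsics': array([[467.4983878 ,   0.        , 284.79568811],
       [  0.        , 467.4983878 , 210.58995289],
       [  0.        ,   0.        ,   1.        ]]), 'R': array([[-0.00847213, -0.99983027, -0.01635989],
       [-0.99868079,  0.00928873, -0.05050154],
       [ 0.05064493,  0.01591046, -0.99858998]]), 't': array([ -29.28462681,  577.94028763, 1298.37338484])}
scene {'intrinsics': array([[403.04837751,   0.        , 279.90697895],
       [  0.        , 403.04837751, 209.54298818],
       [  0.        ,   0.        ,   1.        ]]), 'R': array([[ 0.79709097, -0.60377223,  0.01025121],
       [-0.2259406 , -0.31394048, -0.92216713],
       [ 0.55999717,  0.73273493, -0.38665578]]), 't': array([-463.71569229,  190.76458308,  683.40999204])}
{'clock': 0.1, 'qpos': array([ 7.39525722e+01,  2.17358377e+01,  9.93904256e+01,  3.88118190e-04,
        5.89275904e+01, -1.90808907e+00]), 'joint_velocities': array([ 0.01782324, -0.13202068, -0.12618359,  0.00026885,  0.02342441,
       -0.07464198]), 'joint_efforts': array([ 2.54532446e-03, -7.65034676e+01, -4.35291803e+01,  6.52183313e-02,
        3.98096885e-02,  7.68595419e-05]), 'tcp_pos': array([170.91044146, 678.47250764, 213.36572999]), 'tcp_rot': array([[-9.69703663e-01,  2.44284128e-01, -2.65401860e-04],
       [ 2.44284269e-01,  9.69703245e-01, -9.01694236e-04],
       [ 3.70914544e-05, -9.39209703e-04, -9.99999558e-01]]), 'ft_force': array([-0.60244891, -0.44559003, -0.01616193]), 'wrist_torque': array([-0.02027257, -0.01006489, -0.02708921]), 'grip_force': 0.0, 'grip_width': 0.9999407787469934}
```

View pics/top0.png

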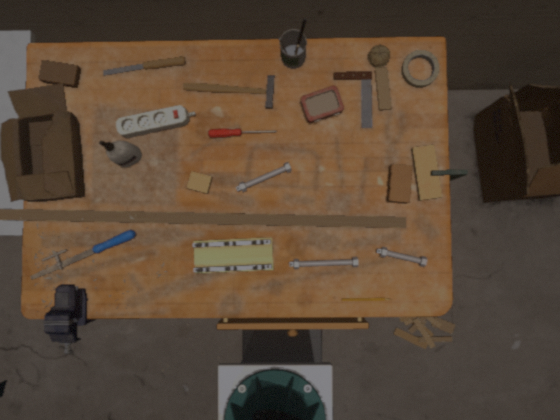

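View pics/scene0.png

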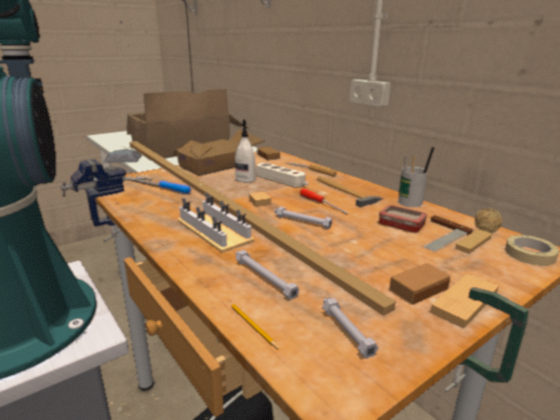

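Top view: medium bar around (264,178), long (324,263), short (402,256), rack centre (233,255); the scene view agrees, with a lath lying between the medium bar and the rack. Now I'll measure them.

```bash
cat > h.py <<'E'
from station import env
import cv2, numpy as np
def ray(c,uv,z):
    K,R,t=c["intrinsics"],c["R"],c["t"]; o=-R.T@t
    d=R.T@np.linalg.inv(K)@np.array([uv[0],uv[1],1.]); return (o+d*(z-o[2])/d[2])
def proj(c,X):
    p=c["intrinsics"]@(c["R"]@np.array(X,float)+c["t"]); return p[:2]/p[2]
E
python3 - <<'E'
from h import *
im=env.read_camera("top"); c=env.camera_info("top")
hsv=cv2.cvtColor(im,cv2.COLOR_RGB2HSV)
for n,(a,b,x,y) in dict(med=(230,160,300,196),long=(284,254,364,274),short=(370,242,434,270)).items():
    s=hsv[b:y,a:x]; m=((s[...,1]<90)).astype(np.uint8)
    k,l,st,_=cv2.connectedComponentsWithStats(m); i=1+st[1:,4].argmax()
    v,u=np.where(l==i); (cx,cy),(w,h),an=cv2.minAreaRect(np.c_[u+a,v+b].astype(np.float32))
    box=cv2.boxPoints(((cx,cy),(w,h),an)); P=np.array([ray(c,q,13) for q in box])
    e=sorted([(np.linalg.norm(P[j]-P[(j+1)%4]),j) for j in range(4)])
    d=P[(e[3][1]+1)%4]-P[e[3][1]]; print(n,len(u),P.mean(0).round(1),"len",e[3][0].round(1),"w",e[0][0].round(1),"ang",np.degrees(np.arctan2(d[1],d[0])).round(1))
for uv in[(193,240),(272,239),(273,270),(194,273)]: print(ray(c,uv,42).round(1))
for X in[(430,0,0)]:pass
big=cv2.resize(im[150:290,180:440],None,fx=3,fy=3,interpolation=cv2.INTER_CUBIC)
cv2.imwrite("pics/crop.png",cv2.convertScaleAbs(big[:,:,::-1],alpha=1.6))
E
```

```text
med 400 [672.6  27.   13. ] len 168.0 w 29.4 ang -67.1
long 468 [ 431.5 -141.1   13. ] len 192.8 w 27.9 ang -89.5
short 367 [ 448.4 -357.8   13. ] len 143.8 w 29.0 ang -103.5
[497.7 218.2  42. ]
[498.6   0.9  42. ]
[414.   -1.2  42. ]
[407.4 215.3  42. ]
```

View pics/crop.png

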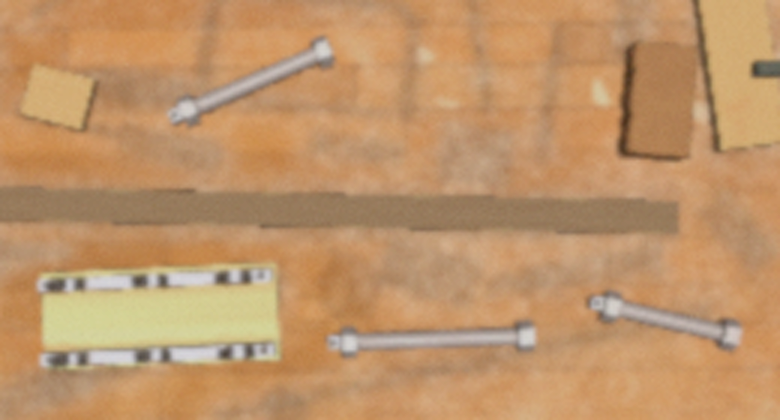

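The pixel lengths match the bars, and all stubs point left. I'll start with the medium bar: dx +504, dy −657, turn −53°.

Emit:
move_arm(targets=[[[1,0.1,-0.1,0,0],[1,0.2,-0.2,0,0],[1,0.3,-0.3,0,0],[1,0.4,-0.45,0,0],[1,0.5,-0.6,0,0],[1,0.6,-0.7,0,0],[1,0.67,-0.8,0,0],[1,0.67,-0.88,0,0],[1,0.67,-0.88,0,0],[1,0.67,-0.88,0,0]]])

```text
clock: 1.4
tcp_pos: [271.2, 547.2, 214.0]
tcp_rot: [[-0.97, 0.244, 0.0], [0.244, 0.97, 0.0], [-0.0, 0.0, -1.0]]
ft_force: [0.4, 0.5, -0.9]
grip_width: 1.0
grip_force: 0.0
```

Emit:
move_arm(targets=[[[1,0.1,-0.1,0,0],[1,0.2,-0.2,0,0],[1,0.3,-0.3,0,-0.02],[1,0.4,-0.45,0,-0.03],[1,0.5,-0.6,0,-0.05],[1,0.6,-0.7,0,-0.05],[1,0.67,-0.8,0,-0.05],[1,0.67,-0.88,0,-0.05],[1,0.67,-0.88,0,-0.05],[1,0.67,-0.88,0,-0.05]]])

```text
clock: 2.65
tcp_pos: [371.8, 415.2, 214.0]
tcp_rot: [[-0.847, 0.531, 0.0], [0.531, 0.847, 0.0], [0.0, 0.0, -1.0]]
ft_force: [0.3, 0.4, 0.8]
grip_width: 1.004
grip_force: 0.0
```

Emit:
move_arm(targets=[[[1,0.1,-0.1,0,0],[1,0.2,-0.2,0,0],[1,0.3,-0.3,0,-0.02],[1,0.4,-0.45,0,-0.03],[1,0.5,-0.6,0,-0.05],[1,0.6,-0.7,0,-0.05],[1,0.67,-0.8,0,-0.05],[1,0.67,-0.88,0,-0.05],[1,0.67,-0.88,0,-0.05],[1,0.67,-0.88,0,-0.05]]])

```text
clock: 3.9
tcp_pos: [472.2, 283.1, 214.0]
tcp_rot: [[-0.641, 0.767, 0.0], [0.767, 0.641, 0.0], [0.0, 0.0, -1.0]]
ft_force: [-0.2, -0.5, 0.1]
grip_width: 1.003
grip_force: 0.0
```

Emit:
move_arm(targets=[[[1,0.1,-0.1,0,0],[1,0.2,-0.2,0,0],[1,0.3,-0.3,0,-0.02],[1,0.4,-0.45,0,-0.03],[1,0.5,-0.6,0,-0.045],[1,0.6,-0.7,0,-0.047],[1,0.67,-0.8,0,-0.047],[1,0.67,-0.88,0,-0.047],[1,0.67,-0.88,0,-0.047],[1,0.67,-0.88,0,-0.047]]])

```text
clock: 5.15
tcp_pos: [572.7, 151.1, 214.0]
tcp_rot: [[-0.39, 0.921, -0.0], [0.921, 0.39, 0.0], [0.0, 0.0, -1.0]]
ft_force: [-0.3, 0.6, -0.4]
grip_width: 0.998
grip_force: 0.0
```

Emit:
move_arm(targets=[[[1,0.1,-0.1,0,0],[1,0.2,-0.2,0,0],[1,0.3,-0.3,0,0],[1,0.4,-0.45,0,0],[1,0.5,-0.6,0,0],[1,0.6,-0.7,0,0],[1,0.67,-0.8,0,0],[1,0.67,-0.86,0,0],[1,0.67,-0.86,0,0],[1,0.67,-0.86,0,0]]])

```text
clock: 6.4
tcp_pos: [673.2, 22.2, 214.0]
tcp_rot: [[-0.39, 0.921, -0.0], [0.921, 0.39, 0.0], [0.0, -0.0, -1.0]]
ft_force: [-0.1, 0.3, -0.2]
grip_width: 0.999
grip_force: 0.0
```

```bash
python3 - <<'E'
from h import *
c=env.camera_info("wrist");im=env.read_camera("wrist");s=env.sense()
cv2.imwrite("pics/w1.png",im[:,:,::-1]);print(s["clock"],s["tcp_pos"],s["tcp_rot"][:,1],c)
t=env.read_camera("top");cv2.imwrite("pics/t1.png",t[:,:,::-1])
for n,X in dict(mid=(675,21.5,13)).items(): print(n,proj(c,X))
E
```

```text
6.45 [673.22505327  22.30186877 214.02109975] [9.20723413e-01 3.90215833e-01 1.64942051e-06] {'intrinsics': array([[306.58175997,   0.        , 278.27444434],
       [  0.        , 306.58175997, 214.86724048],
       [  0.        ,   0.        ,   1.        ]]), 'R': array([[ 0.92122835,  0.38901776, -0.00187183],
       [ 0.37317367, -0.88232828,  0.28677207],
       [ 0.10990786, -0.26488108, -0.95799701]]), 't': array([-628.26542825, -263.96047109,  323.5314961 ])}
mid [279.81171925 192.80853969]
```

View pics/w1.png

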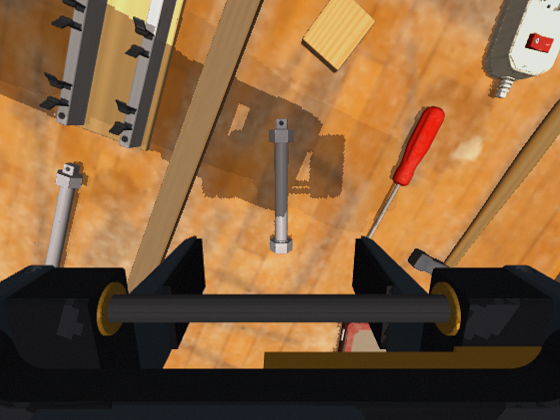

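The wrist view shows the medium bar upright between the fingers, with its stub collar at (280,130) and far collar at (281,245). The rack is at the upper left, and the screwdriver tip is near (372,235).

```bash
python3 - <<'E'
from h import *
c=env.camera_info("wrist")
a=ray(c,(280.5,130),13);b=ray(c,(281,249),13);print(a,b,(a+b)/2,np.linalg.norm(a-b),np.degrees(np.arctan2(*(b-a)[1::-1])))
a=ray(c,(281,145),13);b=ray(c,(281,238),13);print("inner",(a+b)/2,np.linalg.norm(a-b))
print("sd tip",ray(c,(372,236),3))
# rail edge/rack points by eye
for uv in[(71,118),(133,140)]:print(ray(c,uv,42))
E
```

```text
[646.61324749  90.91226086  13.        ] [705.93489996 -46.98235278  13.        ] [676.27407372  21.96495404  13.        ] 150.11323367101878 -66.72283889172019
inner [676.88551219  21.27400399  13.        ] 117.61506131181339
sd tip [811.45750918  13.29653123   3.        ]
[435.58188486  15.77780768  42.        ]
[502.56839246  19.31080993  42.        ]
```

Emit:
move_arm(targets=[[[0.2,0.02,0,-0.1,0],[0.2,0.02,0,-0.25,0],[0.2,0.02,0,-0.4,0],[0.2,0.02,0,-0.55,0],[0.2,0.02,0,-0.7,0],[0.2,0.02,0,-0.85,0],[0.2,0.02,0,-0.95,0],[0.2,0.02,0,-1,0],[0.2,0.02,0,-1,0],[0.2,0.02,0,-1,0]]], grip_force=60)

```text
clock: 7.75
tcp_pos: [677.1, 21.8, 64.7]
tcp_rot: [[-0.39, 0.921, 0.001], [0.921, 0.39, -0.0], [-0.0, 0.001, -1.0]]
ft_force: [0.1, 0.6, -1.1]
grip_width: 0.601
grip_force: 0.0
```

Emit:
move_arm(targets=[[[0.2,0,0,-0.1,0],[0.2,0,0,-0.2,0],[0.2,0,0,-0.3,0],[0.2,0,0,-0.36,0],[0.2,0,0,-0.4,0],[-1,0,0,-0.4,0],[-1,0,0,-0.4,0],[-1,0,0,-0.4,0],[-1,0,0,-0.4,0],[-1,0,0,-0.4,0]]])

```text
clock: 9.0
tcp_pos: [676.7, 21.8, 4.2]
tcp_rot: [[-0.39, 0.921, 0.0], [0.921, 0.39, -0.0], [-0.0, 0.0, -1.0]]
ft_force: [-0.1, -0.0, 2.1]
grip_width: 0.162
grip_force: 60.0
```

Emit:
move_arm(targets=[[[-1,0,0,0.1,0],[-1,0,0,0.25,0],[-1,0,0,0.4,0],[-1,0,0,0.55,0],[-1,-0.05,0,0.7,0.02],[-1,-0.15,0,0.85,0.04],[-1,-0.25,0,0.95,0.06],[-1,-0.35,0,1,0.08],[-1,-0.43,0,1,0.1],[-1,-0.47,0,1,0.1]]])

```text
clock: 10.25
tcp_pos: [605.7, 21.8, 155.0]
tcp_rot: [[-0.856, 0.517, 0.001], [0.517, 0.856, -0.0], [-0.001, 0.0, -1.0]]
ft_force: [0.7, -0.2, -2.5]
grip_width: 0.165
grip_force: 60.0
```

Emit:
move_arm(targets=[[[-1,-0.1,0.05,0,0.01],[-1,-0.25,0.13,0,0.03],[-1,-0.4,0.23,0,0.05],[-1,-0.55,0.33,0,0.07],[-1,-0.7,0.43,0,0.09],[-1,-0.82,0.5,0,0.09],[-1,-0.92,0.55,0,0.09],[-1,-1,0.57,0,0.09],[-1,-1,0.57,0,0.09],[-1,-1,0.57,0,0.09]]])

```text
clock: 11.5
tcp_pos: [456.6, 107.2, 154.1]
tcp_rot: [[-1.0, -0.023, 0.001], [-0.023, 1.0, 0.0], [-0.001, 0.0, -1.0]]
ft_force: [0.4, 0.9, -3.8]
grip_width: 0.162
grip_force: 60.0
```

```bash
python3 - <<'E'
from h import *
c=env.camera_info("wrist");im=env.read_camera("wrist");s=env.sense()
cv2.imwrite("pics/w2.png",im[:,:,::-1]);np.save("w2.npy",im);print(s["clock"],s["tcp_pos"],s["tcp_rot"][:,1])
E
```

```text
11.55 [456.60364982 107.12855427 154.04816719] [-2.27064440e-02  9.99742175e-01 -1.93114881e-05]
```

View pics/w2.png

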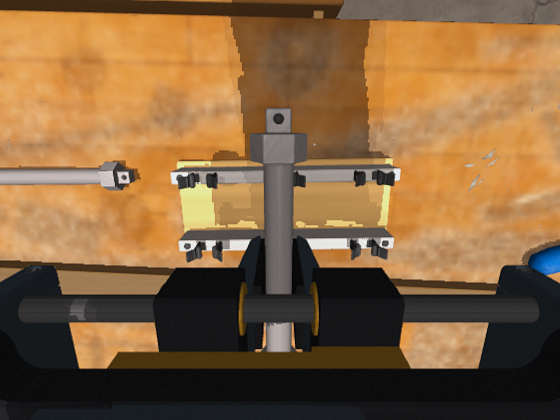

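The wrist view shows the near rail from (172,176) to (398,174) and the far rail from (180,245) to (393,241). The bar is centred over the middle station and looks parallel to its x axis. Next I'll measure the rail-top strips.

```bash
python3 - <<'E'
from h import *
im=np.load("w2.npy");c=env.camera_info("wrist")
hsv=cv2.cvtColor(im,cv2.COLOR_RGB2HSV)
for n,(u0,v0,u1,v1) in dict(near=(165,160,405,192),far=(170,225,402,262)).items():
    s=hsv[v0:v1,u0:u1]; m=(s[...,1]<45)&(s[...,2]>135)
    for u in range(0,u1-u0,20):
        w=np.where(m[:,u])[0]; 
        if len(w): print(n,u+u0,w.min()+v0,w.max()+v0,len(w),end="; ")
    v,u=np.where(m); print("\n",n,"u range",u.min()+u0,u.max()+u0)
b=cv2.resize(im[150:270,160:410],None,fx=3.2,fy=3.2,interpolation=cv2.INTER_CUBIC);cv2.imwrite("pics/c2.png",b[:,:,::-1])
E
```

```text
near 185 172 176 5; near 205 172 183 12; near 225 171 182 12; near 245 172 182 11; near 305 171 175 5; near 325 170 181 12; near 345 170 180 11; near 365 170 172 3; near 385 169 172 4; 
 near u range 171 400
far 190 240 250 8; far 210 240 250 11; far 230 240 249 10; far 250 239 240 2; far 310 238 247 10; far 330 238 248 11; far 370 238 247 2; far 390 237 247 11; 
 far u range 179 393
```

View pics/c2.png

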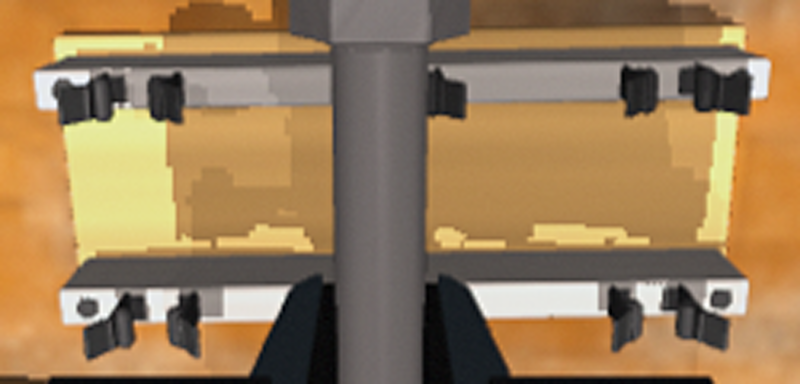

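```bash
python3 - <<'E'
from h import *
c=env.camera_info("wrist"); s=env.sense()
N=[ray(c,p,42) for p in[(171,177.8),(400,174.3)]];F=[ray(c,p,42) for p in[(179,245.5),(393.5,242.3)]]
print(N,F)
ctr=np.mean(N+F,0); dN,dF=N[1]-N[0],F[1]-F[0]
print(ctr,np.linalg.norm(dN),np.linalg.norm(dF),np.degrees(np.arctan2(-dN[0],dN[1])),np.degrees(np.arctan2(-dF[0],dF[1])),(np.mean(F,0)-np.mean(N,0)))
x=(np.mean(F,0)-np.mean(N,0));print("yaw from cross",np.degrees(np.arctan2(x[1],x[0])))
# bar as held: shaft edges; tool yaw
print("toolyaw-90",np.degrees(np.arctan2(s['tcp_rot'][1,1],s['tcp_rot'][0,1]))-90)
# bar axis: shaft edge mids (near collar, and farther)
z=s['tcp_pos'][2]+9
for p in [(278.5,165),(278.3,235),(277.8,118)]: print(ray(c,p,z))
ct=env.camera_info("top");print("top", [ray(ct,p,42) for p in[(231.7,243.3),(232.3,268)]])
E
```

```text
[array([425.90205495,   6.59825657,  42.        ]), array([418.05383521, 218.64332918,  42.        ])] [array([493.45616108,   9.22409399,  42.        ]), array([485.44350134, 221.32832837,  42.        ])]
[455.71388814 113.94850202  42.        ] 212.19026219703701 212.25552750725905 2.1196658704859215 2.163433388369167 [67.47188613  2.6554183   0.        ]
yaw from cross 2.2537651130666916
toolyaw-90 1.3010952306986638
[396.26814113 105.73783852 163.04816719]
[435.31361097 106.47540553 163.04816719]
[372.78829456 104.87522467 163.04816719]
top [array([487.73649184, 111.62032027,  42.        ]), array([420.27455911, 110.15883334,  42.        ])]
```

Emit:
move_arm(targets=[[[-1,0,0.02,-0.05,0.0025],[-1,0,0.04,-0.15,0.0025],[-1,0,0.04,-0.25,0.0025],[-1,0,0.04,-0.35,0.0025],[-1,0,0.04,-0.45,0.0025],[-1,0,0.04,-0.52,0.0025],[-1,0,0.04,-0.57,0.0025],[-1,0,0.04,-0.6,0.0025],[-1,0,0.04,-0.63,0.0025],[-1,0,0.04,-0.63,0.0025]]])

```text
clock: 12.8
tcp_pos: [456.0, 113.3, 59.3]
tcp_rot: [[-0.999, -0.039, -0.0], [-0.039, 0.999, -0.0], [0.0, -0.0, -1.0]]
ft_force: [-0.2, 0.4, -2.8]
grip_width: 0.163
grip_force: 60.0
```

```bash
python3 - <<'E'
from h import *
c=env.camera_info("wrist");im=env.read_camera("wrist");s=env.sense()
print(s["clock"],s["tcp_pos"],s["ft_force"],s["wrist_torque"])
b=im[60:360,130:430]
cv2.imwrite("pics/w3.png",cv2.resize(b,None,fx=2,fy=2)[:,:,::-1])
print(proj(c,(455,113,50)),proj(c,(455-34,113,65)))
E
```

```text
12.85 [456.11017088 113.33506746  59.53603095] [ 0.05929318 -0.23891102 -3.28018913] [-0.00785966 -0.01963995 -0.05071865]
[278.23150888 254.93944541] [280.52448249 209.91350066]
```

View pics/w3.png

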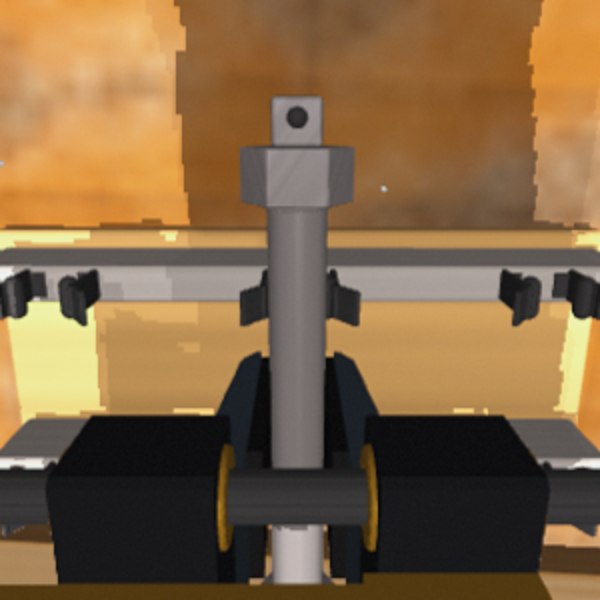

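The view shows the shaft at x≈297 centred within about 1 mm between the middle clip's lips (240–360). Pressing now.

Emit:
move_arm(targets=[[[-1,0,0.005,-0.02,0],[-1,0,0.005,-0.04,0],[-1,0,0.005,-0.06,0],[-1,0,0.005,-0.08,0],[-1,0,0.005,-0.1,0],[-1,0,0.005,-0.115,0],[-1,0,0.005,-0.125,0],[-1,0,0.005,-0.13,0],[-1,0,0.005,-0.13,0],[-1,0,0.005,-0.13,0]]])

```text
clock: 14.1
tcp_pos: [456.2, 114.1, 40.8]
tcp_rot: [[-0.999, -0.039, -0.0], [-0.039, 0.999, -0.0], [0.0, -0.0, -1.0]]
ft_force: [-6.7, -4.3, 26.3]
grip_width: 0.163
grip_force: 60.0
```

Emit:
move_arm(targets=[[[0,0,0,0,0],[0,0,0,0,0],[0,0,0,0,0],[0,0,0,0.1,0],[0,0,0,0.25,0],[0,0,0,0.4,0],[0,0,0,0.55,0],[0,0,0,0.7,0],[0,0,0,0.85,0],[0,0,0,1,0]]])

```text
clock: 15.35
tcp_pos: [455.9, 114.0, 191.6]
tcp_rot: [[-0.999, -0.039, 0.001], [-0.039, 0.999, 0.0], [-0.001, 0.0, -1.0]]
ft_force: [0.7, 0.0, 0.5]
grip_width: 0.5
grip_force: 0.0
```

```bash
python3 - <<'E'
from h import *
c=env.camera_info("wrist");im=env.read_camera("wrist");s=env.sense()
print(s["clock"],s["tcp_pos"],s["grip_width"])
b=im[60:360,130:430]
cv2.imwrite("pics/w4.png",cv2.resize(b,None,fx=2,fy=2)[:,:,::-1])
for z in(50,65):print(z,[(proj(c,(x,114+dy,z))-[130,60])*2 for x,dy in[(456-76,-3),(456+76,3)]])
E
```

```text
15.4 [457.25360129 114.32367476 194.1813926 ] 0.501285909447673
50 [array([296.79543365, 138.06742407]), array([297.16279427, 419.55446832])]
65 [array([296.79636296, 138.63797354]), array([297.17961719, 432.32204954])]
```

View pics/w4.png

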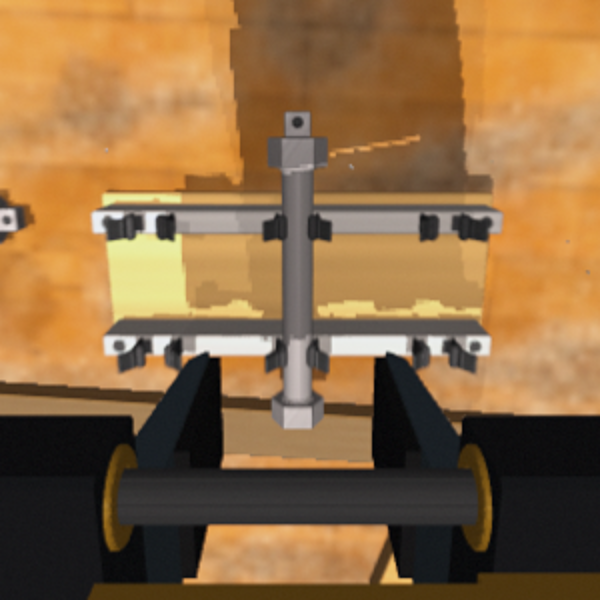

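The medium bar is seated, with its lips flanking the shaft on both rails and its ends at 137 and 427 as predicted for a height of 50 mm. On to the long bar.

Emit:
move_arm(targets=[[[0,0,-0.1,0,0],[0,0,-0.2,0,-0.02],[0,0,-0.3,0,-0.04],[0,0,-0.45,0,-0.06],[0,0,-0.6,0,-0.08],[0,0,-0.75,0,-0.1],[0,0,-0.9,0,-0.12],[0,0,-1,0,-0.13],[0,0,-1,0,-0.13],[0,0,-1,0,-0.13]]])

```text
clock: 16.65
tcp_pos: [455.8, -35.7, 189.7]
tcp_rot: [[-0.714, 0.7, -0.0], [0.7, 0.714, 0.0], [0.0, -0.0, -1.0]]
ft_force: [-0.7, 0.1, 0.6]
grip_width: 0.497
grip_force: 0.0
```

Emit:
move_arm(targets=[[[0,-0.05,-0.1,0,-0.01],[0,-0.1,-0.2,0,-0.03],[0,-0.13,-0.3,0,-0.05],[0,-0.17,-0.45,0,-0.07],[0,-0.17,-0.6,0,-0.09],[0,-0.17,-0.7,0,-0.11],[0,-0.17,-0.74,0,-0.125],[0,-0.17,-0.74,0,-0.125],[0,-0.17,-0.74,0,-0.125],[0,-0.17,-0.74,0,-0.125]]])

```text
clock: 17.9
tcp_pos: [430.4, -146.7, 189.9]
tcp_rot: [[-0.009, 1.0, -0.0], [1.0, 0.009, 0.0], [0.0, -0.0, -1.0]]
ft_force: [0.1, -0.1, -0.0]
grip_width: 0.5
grip_force: 0.0
```

```bash
python3 - <<'E'
from h import *
c=env.camera_info("wrist");im=env.read_camera("wrist");s=env.sense()
print(s["clock"],s["tcp_pos"],s["tcp_rot"][:,1],c["R"],c["t"])
hsv=cv2.cvtColor(im,cv2.COLOR_RGB2HSV)
a=[proj(c,(431.5,-147+d,13)) for d in(-89,89,95+6)];print(a)
cv2.imwrite("pics/w5.png",im[:,:,::-1])
E
```

```text
17.95 [ 430.45474699 -146.71640304  189.91451878] [ 9.99960734e-01  8.86127843e-03 -8.65689959e-05] [[ 9.99966798e-01  7.95986461e-03 -1.74475514e-03]
 [ 8.12538589e-03 -9.57731810e-01  2.87547836e-01]
 [ 6.17834354e-04 -2.87552466e-01 -9.57764688e-01]] [-428.85501895 -169.611129    326.16175408]
[array([278.86012017, 265.97852348]), array([280.26448113, 115.82580407]), array([280.37496566, 104.01292022])]
```

View pics/w5.png

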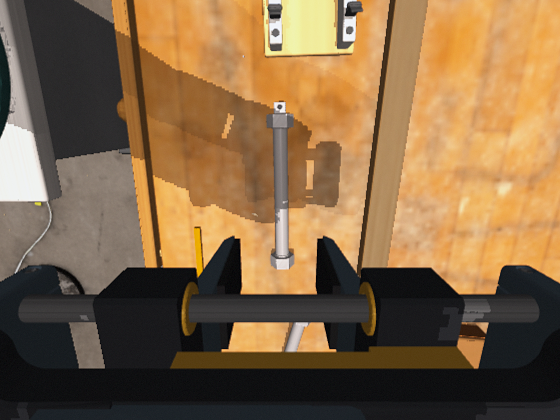

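The view shows the long bar between the fingers, with its stub collar at (280,120), far collar at (282,260) and the pencil well clear at (197,250). I'll correct x by +2.5 mm and grasp.

Emit:
move_arm(targets=[[[0,0.017,0,-0.1,0],[0,0.017,0,-0.25,0],[0,0.017,0,-0.4,0],[0,0.017,0,-0.55,0],[0,0.017,0,-0.7,0],[0,0.017,0,-0.85,0],[0,0.017,0,-0.95,0],[0,0.017,0,-1,0],[0,0.017,0,-1,0],[0,0.017,0,-1,0]]], grip_force=60)

```text
clock: 19.2
tcp_pos: [433.5, -147.1, 40.4]
tcp_rot: [[-0.008, 1.0, 0.001], [1.0, 0.008, -0.0], [-0.0, 0.001, -1.0]]
ft_force: [0.1, -0.0, 0.8]
grip_width: 0.499
grip_force: 0.0
```

Emit:
move_arm(targets=[[[0,0,0,-0.08,0],[0,0,0,-0.16,0],[0,0,0,-0.22,0],[0,0,0,-0.24,0],[0,0,0,-0.24,0],[-1,0,0,-0.24,0],[-1,0,0,-0.24,0],[-1,0,0,-0.24,0],[-1,0,0,-0.24,0],[-1,0,0,-0.24,0]]])

```text
clock: 20.45
tcp_pos: [433.2, -147.0, 4.1]
tcp_rot: [[-0.008, 1.0, 0.0], [1.0, 0.008, -0.0], [-0.0, 0.0, -1.0]]
ft_force: [-1.1, 0.8, 4.8]
grip_width: 0.157
grip_force: 59.9
```

Emit:
move_arm(targets=[[[-1,0,0,0.1,0],[-1,0,0,0.25,0],[-1,0,0,0.4,0],[-1,0,0,0.55,0],[-1,0,0,0.7,0],[-1,0,0,0.85,0],[-1,0,0,0.95,0],[-1,0,0,1,0],[-1,0,0,1,0],[-1,0,0,1,0]]])

```text
clock: 21.7
tcp_pos: [432.6, -146.8, 153.3]
tcp_rot: [[-0.008, 1.0, -0.001], [1.0, 0.008, 0.0], [0.0, -0.001, -1.0]]
ft_force: [0.1, -0.5, -2.7]
grip_width: 0.159
grip_force: 59.9
```

Emit:
move_arm(targets=[[[-1,0,0.05,0,0],[-1,0,0.12,0,0.01],[-1,0.02,0.2,0,0.02],[-1,0.04,0.3,0,0.03],[-1,0.05,0.4,0,0.045],[-1,0.05,0.5,0,0.06],[-1,0.05,0.6,0,0.075],[-1,0.05,0.7,0,0.085],[-1,0.05,0.75,0,0.09],[-1,0.05,0.75,0,0.09]]])

```text
clock: 22.95
tcp_pos: [440.6, -34.0, 153.9]
tcp_rot: [[-0.543, 0.84, 0.0], [0.84, 0.543, -0.0], [-0.0, 0.0, -1.0]]
ft_force: [0.7, 0.3, -2.4]
grip_width: 0.159
grip_force: 59.9
```

Emit:
move_arm(targets=[[[-1,0,0.05,0,0],[-1,0,0.12,0,0.01],[-1,0.02,0.2,0,0.02],[-1,0.04,0.3,0,0.03],[-1,0.05,0.4,0,0.045],[-1,0.05,0.5,0,0.06],[-1,0.05,0.6,0,0.075],[-1,0.05,0.7,0,0.085],[-1,0.05,0.75,0,0.09],[-1,0.05,0.75,0,0.09]]])

```text
clock: 24.2
tcp_pos: [448.1, 78.5, 153.9]
tcp_rot: [[-0.908, 0.418, -0.0], [0.418, 0.908, -0.0], [0.0, -0.0, -1.0]]
ft_force: [1.1, 0.1, -2.7]
grip_width: 0.16
grip_force: 59.9
```

Emit:
move_arm(targets=[[[-1,0,0.05,0,0],[-1,0,0.12,0,0.01],[-1,0.02,0.2,0,0.02],[-1,0.03,0.3,0,0.03],[-1,0.03,0.4,0,0.045],[-1,0.03,0.5,0,0.06],[-1,0.03,0.6,0,0.075],[-1,0.03,0.7,0,0.075],[-1,0.03,0.74,0,0.075],[-1,0.03,0.74,0,0.075]]])

```text
clock: 25.45
tcp_pos: [452.5, 189.3, 153.9]
tcp_rot: [[-0.999, -0.039, -0.0], [-0.039, 0.999, -0.0], [0.0, -0.0, -1.0]]
ft_force: [-0.2, -0.4, -2.7]
grip_width: 0.162
grip_force: 59.9
```

Emit:
move_arm(targets=[[[-1,0,0,-0.05,0],[-1,0,0,-0.15,0],[-1,0,0,-0.25,0],[-1,0,0,-0.35,0],[-1,0,0,-0.45,0],[-1,0,0,-0.52,0],[-1,0,0,-0.57,0],[-1,0,0,-0.6,0],[-1,0,0,-0.62,0],[-1,0,0,-0.62,0]]])

```text
clock: 26.7
tcp_pos: [452.6, 189.1, 61.0]
tcp_rot: [[-0.999, -0.039, 0.0], [-0.039, 0.999, 0.0], [-0.0, 0.0, -1.0]]
ft_force: [-0.4, 0.0, -2.2]
grip_width: 0.164
grip_force: 59.9
```

```bash
python3 - <<'E'
from h import *
c=env.camera_info("wrist");im=env.read_camera("wrist");s=env.sense()
print(s["clock"],s["tcp_pos"],s["tcp_rot"][:,1],s["ft_force"])
cv2.imwrite("pics/w6.png",cv2.resize(im[60:360,80:480],None,fx=2,fy=2)[:,:,::-1])
E
```

```text
26.75 [452.6989645  189.06730869  61.1156208 ] [-3.90005467e-02  9.99239186e-01  8.30749633e-05] [-0.08703301  0.38573742 -2.66553389]
```

View pics/w6.png

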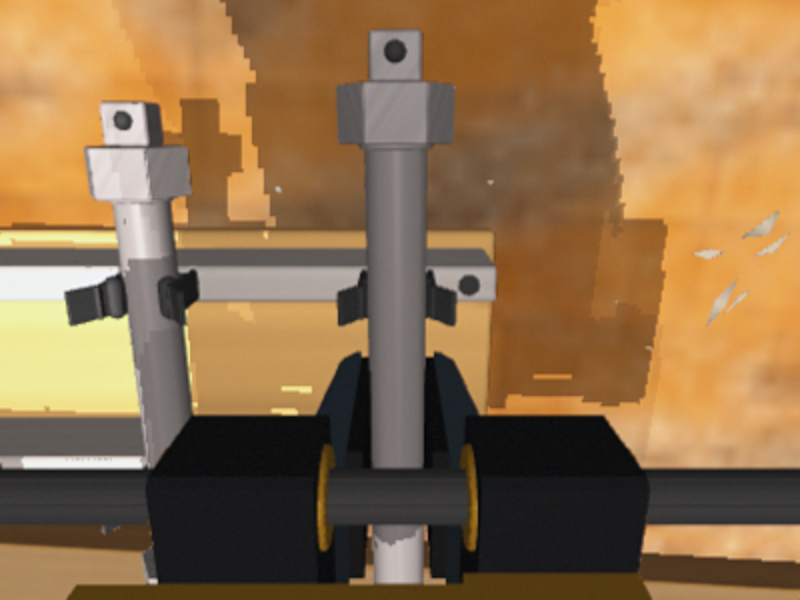

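The long bar (shaft 368–427) is centred between the left clip's lips (338–456). That was my last picture, so the remaining checks will be numeric. Press, release, rise.

Emit:
move_arm(targets=[[[-1,0,0,-0.02,0],[-1,0,0,-0.04,0],[-1,0,0,-0.06,0],[-1,0,0,-0.08,0],[-1,0,0,-0.1,0],[-1,0,0,-0.12,0],[-1,0,0,-0.135,0],[-1,0,0,-0.14,0],[-1,0,0,-0.14,0],[-1,0,0,-0.14,0]]])

```text
clock: 28.0
tcp_pos: [452.8, 189.1, 40.7]
tcp_rot: [[-0.999, -0.039, -0.0], [-0.039, 0.999, -0.0], [0.0, -0.0, -1.0]]
ft_force: [-6.5, -3.5, 25.3]
grip_width: 0.165
grip_force: 60.0
```

Emit:
move_arm(targets=[[[0,0,0,0,0],[0,0,0,0,0],[0,0,0,0,0],[0,0,0,0.1,0],[0,0,0,0.25,0],[0,0,0,0.4,0],[0,0,0,0.55,0],[0,0,0,0.7,0],[0,0,0,0.85,0],[0,0,0,1,0]]])

```text
clock: 29.25
tcp_pos: [452.5, 189.1, 191.6]
tcp_rot: [[-0.999, -0.039, 0.001], [-0.039, 0.999, 0.0], [-0.001, 0.0, -1.0]]
ft_force: [-0.4, -0.1, 0.4]
grip_width: 0.504
grip_force: 0.0
```

```bash
cat > chk.py <<'E'
from h import *
# shaft edges in wrist view along rail-gap rows: grey vs rest; width gives height
def shaft(im,c,X0,lo=-20,hi=20):
    g=cv2.cvtColor(im,cv2.COLOR_RGB2HSV); out=[]
    for dx in(-20,-10,0,10,20)[:5]:
        u,v=proj(c,(X0[0]+dx,X0[1]+dx*.038,50)); v=int(round(v)); a=int(u)-25
        m=g[v,a:a+50,1]<70; k=np.where(m)[0]
        out.append((dx,v,u.round(1),k.min()+a if len(k) else None,k.max()+a if len(k) else None,len(k)))
    return out
E
python3 - <<'E'
from chk import *
c=env.camera_info("wrist");im=env.read_camera("wrist");s=env.sense();np.save("w7.npy",im)
print(s["tcp_pos"])
for X in((453,189),(456,114)):
    for r in shaft(im,c,X):print(r)
E
```

```text
[453.80978177 189.54588748 194.28706863]
(-20, 186, np.float64(278.5), np.int64(271), np.int64(285), 15)
(-10, 195, np.float64(278.5), np.int64(271), np.int64(285), 15)
(0, 205, np.float64(278.5), np.int64(271), np.int64(285), 15)
(10, 214, np.float64(278.5), np.int64(272), np.int64(285), 14)
(20, 223, np.float64(278.5), np.int64(253), np.int64(302), 50)
(-20, 186, np.float64(205.8), np.int64(198), np.int64(212), 15)
(-10, 195, np.float64(206.5), np.int64(198), np.int64(213), 16)
(0, 205, np.float64(207.1), np.int64(199), np.int64(213), 15)
(10, 214, np.float64(207.7), np.int64(200), np.int64(214), 15)
(20, 223, np.float64(208.4), np.int64(183), np.int64(232), 50)
```

The long bar reads the same as the medium one (same force, width and alignment). On to the short bar.

Emit:
move_arm(targets=[[[0,0,-0.1,0,0],[0,0,-0.2,0,-0.01],[0,0,-0.35,0,-0.03],[0,0,-0.5,0,-0.05],[0,0,-0.65,0,-0.07],[0,0,-0.8,0,-0.08],[0,0,-0.9,0,-0.08],[0,0,-0.92,0,-0.08],[0,0,-0.92,0,-0.08],[0,0,-0.92,0,-0.08]]])

```text
clock: 30.55
tcp_pos: [452.5, 51.4, 189.9]
tcp_rot: [[-0.895, 0.447, -0.0], [0.447, 0.895, 0.0], [0.0, -0.0, -1.0]]
ft_force: [0.2, 0.4, 1.0]
grip_width: 0.499
grip_force: 0.0
```

Emit:
move_arm(targets=[[[0,0,-0.1,0,0],[0,0,-0.2,0,-0.01],[0,0,-0.35,0,-0.03],[0,0,-0.5,0,-0.05],[0,0,-0.65,0,-0.07],[0,0,-0.8,0,-0.08],[0,0,-0.9,0,-0.08],[0,0,-0.92,0,-0.08],[0,0,-0.92,0,-0.08],[0,0,-0.92,0,-0.08]]])

```text
clock: 31.8
tcp_pos: [452.5, -86.5, 189.9]
tcp_rot: [[-0.569, 0.822, -0.0], [0.822, 0.569, 0.0], [0.0, -0.0, -1.0]]
ft_force: [1.2, 0.1, 0.5]
grip_width: 0.494
grip_force: 0.0
```

Emit:
move_arm(targets=[[[0,0,-0.1,0,0],[0,0,-0.2,0,-0.01],[0,0,-0.35,0,-0.03],[0,0,-0.5,0,-0.05],[0,0,-0.65,0,-0.07],[0,0,-0.8,0,-0.08],[0,0,-0.9,0,-0.08],[0,0,-0.92,0,-0.08],[0,0,-0.92,0,-0.08],[0,0,-0.92,0,-0.08]]])

```text
clock: 33.05
tcp_pos: [452.5, -224.5, 189.9]
tcp_rot: [[-0.102, 0.995, -0.0], [0.995, 0.102, 0.0], [0.0, -0.0, -1.0]]
ft_force: [0.3, 0.2, 0.0]
grip_width: 0.499
grip_force: 0.0
```

Emit:
move_arm(targets=[[[0,0,-0.1,0,0],[0,0,-0.2,0,-0.01],[0,0,-0.35,0,-0.02],[0,0,-0.5,0,-0.03],[0,-0.02,-0.65,0,-0.04],[0,-0.04,-0.8,0,-0.054],[0,-0.04,-0.9,0,-0.054],[0,-0.04,-0.92,0,-0.054],[0,-0.04,-0.92,0,-0.054],[0,-0.04,-0.92,0,-0.054]]])

```text
clock: 34.3
tcp_pos: [446.6, -362.4, 189.9]
tcp_rot: [[0.234, 0.972, -0.0], [0.972, -0.234, 0.0], [0.0, -0.0, -1.0]]
ft_force: [-0.4, 0.2, 0.5]
grip_width: 0.502
grip_force: 0.0
```

```bash
python3 - <<'E'
from h import *
c=env.camera_info("wrist");im=env.read_camera("wrist");s=env.sense()
print(s["clock"],s["tcp_pos"],np.degrees(np.arctan2(s["tcp_rot"][1,1],s["tcp_rot"][0,1])))
g=cv2.cvtColor(im,cv2.COLOR_RGB2HSV)
print(proj(c,(447,-363.6,13)))
rows=[]
for v in range(90,300,6):
    k=np.where(g[v,245:315,1]<70)[0]
    rows.append((v,int(k.min())+245 if len(k) else 0,int(k.max())+245 if len(k) else 0,len(k)))
print(rows)
E
```

```text
34.35 [ 446.6520744  -362.42122964  189.94803843] -13.547110145777683
[279.13272285 196.89473077]
[(90, 0, 0, 0), (96, 0, 0, 0), (102, 0, 0, 0), (108, 0, 0, 0), (114, 0, 0, 0), (120, 0, 0, 0), (126, 0, 0, 0), (132, 275, 285, 11), (138, 275, 286, 12), (144, 268, 293, 26), (150, 268, 293, 26), (156, 274, 286, 13), (162, 274, 286, 13), (168, 274, 286, 13), (174, 274, 286, 13), (180, 274, 286, 13), (186, 273, 286, 14), (192, 274, 286, 13), (198, 274, 286, 13), (204, 274, 286, 13), (210, 274, 286, 13), (216, 274, 286, 13), (222, 274, 286, 13), (228, 274, 285, 12), (234, 268, 290, 23), (240, 268, 291, 24), (246, 271, 288, 18), (252, 0, 0, 0), (258, 0, 0, 0), (264, 0, 0, 0), (270, 0, 0, 0), (276, 0, 0, 0), (282, 0, 0, 0), (288, 0, 0, 0), (294, 293, 314, 22)]
```

The short bar is aligned within 1 mm and in the right place. Grasping.

Emit:
move_arm(targets=[[[0,0.007,0,-0.1,0],[0,0.007,0,-0.25,0],[0,0.007,0,-0.4,0],[0,0.007,0,-0.55,0],[0,0.007,0,-0.7,0],[0,0.007,0,-0.85,0],[0,0.007,0,-0.95,0],[0,0.007,0,-1,0],[0,0.007,0,-1,0],[0,0.007,0,-1,0]]], grip_force=60)

```text
clock: 35.6
tcp_pos: [448.0, -363.2, 40.5]
tcp_rot: [[0.235, 0.972, 0.001], [0.972, -0.235, -0.001], [-0.0, 0.001, -1.0]]
ft_force: [0.2, 0.2, 0.3]
grip_width: 0.499
grip_force: 0.0
```

Emit:
move_arm(targets=[[[0,0,0,-0.08,0],[0,0,0,-0.16,0],[0,0,0,-0.22,0],[0,0,0,-0.24,0],[0,0,0,-0.24,0],[-1,0,0,-0.24,0],[-1,0,0,-0.24,0],[-1,0,0,-0.24,0],[-1,0,0,-0.24,0],[-1,0,0,-0.24,0]]])

```text
clock: 36.85
tcp_pos: [447.8, -363.1, 4.1]
tcp_rot: [[0.235, 0.972, 0.0], [0.972, -0.235, -0.0], [-0.0, 0.0, -1.0]]
ft_force: [0.1, 0.4, 3.7]
grip_width: 0.165
grip_force: 60.0
```

Emit:
move_arm(targets=[[[-1,0,0,0.1,0],[-1,0,0,0.25,0],[-1,0,0,0.4,0],[-1,0,0,0.55,0],[-1,0,0,0.7,0],[-1,0,0,0.85,0],[-1,0,0,0.95,0],[-1,0,0,1,0],[-1,0,0,1,0],[-1,0,0,1,0]]])

```text
clock: 38.1
tcp_pos: [447.3, -362.6, 153.2]
tcp_rot: [[0.235, 0.972, -0.001], [0.972, -0.235, 0.001], [0.001, -0.001, -1.0]]
ft_force: [0.5, -0.0, -3.0]
grip_width: 0.163
grip_force: 60.0
```

Emit:
move_arm(targets=[[[-1,0,0.07,0,0],[-1,0,0.15,0,0.01],[-1,0.01,0.27,0,0.02],[-1,0.02,0.4,0,0.04],[-1,0.025,0.53,0,0.06],[-1,0.025,0.66,0,0.08],[-1,0.025,0.77,0,0.09],[-1,0.025,0.85,0,0.1],[-1,0.025,0.9,0,0.1],[-1,0.025,0.9,0,0.1]]])

```text
clock: 39.35
tcp_pos: [451.4, -227.5, 153.9]
tcp_rot: [[-0.38, 0.925, -0.0], [0.925, 0.38, 0.0], [0.0, -0.0, -1.0]]
ft_force: [-0.7, -0.3, -2.3]
grip_width: 0.16
grip_force: 60.0
```

Emit:
move_arm(targets=[[[-1,0,0.07,0,0],[-1,0,0.15,0,0.01],[-1,0.01,0.27,0,0.02],[-1,0.02,0.4,0,0.04],[-1,0.025,0.53,0,0.06],[-1,0.025,0.66,0,0.08],[-1,0.025,0.77,0,0.09],[-1,0.025,0.85,0,0.1],[-1,0.025,0.9,0,0.1],[-1,0.025,0.9,0,0.1]]])

```text
clock: 40.6
tcp_pos: [455.1, -92.5, 154.0]
tcp_rot: [[-0.851, 0.525, 0.0], [0.525, 0.851, -0.0], [-0.0, -0.0, -1.0]]
ft_force: [-0.3, -0.6, -3.3]
grip_width: 0.16
grip_force: 60.0
```

Emit:
move_arm(targets=[[[-1,0,0.07,0,0],[-1,0,0.15,0,0.01],[-1,0.01,0.27,0,0.02],[-1,0.02,0.4,0,0.04],[-1,0.025,0.53,0,0.06],[-1,0.025,0.66,0,0.08],[-1,0.025,0.77,0,0.09],[-1,0.025,0.85,0,0.094],[-1,0.025,0.88,0,0.094],[-1,0.025,0.88,0,0.094]]])

```text
clock: 41.85
tcp_pos: [458.9, 39.1, 153.9]
tcp_rot: [[-0.999, -0.039, -0.0], [-0.039, 0.999, -0.0], [0.0, -0.0, -1.0]]
ft_force: [0.5, -0.2, -2.7]
grip_width: 0.162
grip_force: 60.0
```

Emit:
move_arm(targets=[[[-1,0,0,-0.05,0],[-1,0,0,-0.15,0],[-1,0,0,-0.25,0],[-1,0,0,-0.35,0],[-1,0,0,-0.45,0],[-1,0,0,-0.52,0],[-1,0,0,-0.57,0],[-1,0,0,-0.6,0],[-1,0,0,-0.62,0],[-1,0,0,-0.62,0]]])

```text
clock: 43.1
tcp_pos: [458.9, 39.0, 61.0]
tcp_rot: [[-0.999, -0.039, 0.0], [-0.039, 0.999, 0.0], [-0.0, -0.0, -1.0]]
ft_force: [0.3, -0.0, -2.1]
grip_width: 0.162
grip_force: 60.0
```

```bash
python3 - <<'E'
from h import *
c=env.camera_info("wrist");im=env.read_camera("wrist");s=env.sense()
print(s["clock"],s["tcp_pos"],s["tcp_rot"][:,1],s["ft_force"])
g=im.max(2)
for v in(202,206,210,214): # dark lips flank the shaft (see left station: rows 196-222)
    k=np.where(g[v,235:325]<70)[0]+235; print(v,k.tolist())
k=np.where(cv2.cvtColor(im,cv2.COLOR_RGB2HSV)[180,250:310,1]<70)[0]+250;print("shaft",k.min(),k.max())
E
```

```text
43.15 [459.01226619  39.06180721  61.11499983] [-3.90981845e-02  9.99235373e-01 -1.92212616e-05] [-0.22449996  0.18120954 -2.96983188]
202 [238, 239, 240, 241, 242, 243, 244, 245, 246, 257, 258, 259, 260, 261, 262, 263, 293, 294, 295, 296, 297, 298, 299]
206 [249, 250, 251, 252, 253, 254, 255, 256, 257, 258, 259, 260, 261, 262, 263, 264, 293, 294, 295, 296, 297, 298, 299, 300, 301, 302, 303, 304, 305, 306, 307]
210 [249, 250, 251, 252, 253, 254, 255, 256, 257, 258, 259, 260, 261, 262, 263, 264, 293, 294, 295, 296, 297, 298, 299, 300, 301, 302, 303, 304, 305, 306, 307]
214 [249, 250, 251, 252, 253, 254, 255, 256, 257, 258, 259, 260, 261, 262, 263, 264, 293, 294, 295, 296, 297, 298, 299, 300, 301, 302, 303, 304, 305, 306, 307]
shaft 252 305
```

Lips at 249–307 (centre 278) and shaft 264–293 (centre 278.5): centred. Press, release, rise.

Emit:
move_arm(targets=[[[-1,0,0,-0.02,0],[-1,0,0,-0.04,0],[-1,0,0,-0.06,0],[-1,0,0,-0.08,0],[-1,0,0,-0.1,0],[-1,0,0,-0.12,0],[-1,0,0,-0.135,0],[-1,0,0,-0.14,0],[-1,0,0,-0.14,0],[-1,0,0,-0.14,0]]])

```text
clock: 44.4
tcp_pos: [459.2, 39.1, 40.7]
tcp_rot: [[-0.999, -0.039, 0.0], [-0.039, 0.999, -0.0], [-0.0, -0.0, -1.0]]
ft_force: [-6.6, -0.0, 26.2]
grip_width: 0.158
grip_force: 60.0
```

Emit:
move_arm(targets=[[[0,0,0,0,0],[0,0,0,0,0],[0,0,0,0,0],[0,0,0,0.1,0],[0,0,0,0.25,0],[0,0,0,0.4,0],[0,0,0,0.55,0],[0,0,0,0.7,0],[0,0,0,0.85,0],[0,0,0,1,0]]])

```text
clock: 45.65
tcp_pos: [458.7, 39.0, 191.6]
tcp_rot: [[-0.999, -0.039, 0.001], [-0.039, 0.999, 0.0], [-0.001, 0.0, -1.0]]
ft_force: [-0.3, 0.6, -0.0]
grip_width: 0.5
grip_force: 0.0
```

```bash
python3 - <<'E'
from chk import *
c=env.camera_info("wrist");im=env.read_camera("wrist");s=env.sense()
print(s["clock"],s["tcp_pos"])
for X in((459,39),(456,114),(453,189)):
    for r in shaft(im,c,X)[:4]:print(r)
# along-bar extent of each bar: grey column near the axis, collar outer edges
g=cv2.cvtColor(im,cv2.COLOR_RGB2HSV)
u=int(proj(c,(459,39,50))[0]); k=np.where(g[:,u+9,1]<70)[0]; print("collar col",k[(k>90)&(k<300)].tolist())
for h in(-63,-49,49,63): print(h,proj(c,(459+h,39+h*.038,60)))
E
```

```text
45.7 [460.13336357  39.1118376  194.18000561]
(-20, 186, np.float64(278.5), np.int64(271), np.int64(285), 15)
(-10, 195, np.float64(278.5), np.int64(271), np.int64(285), 15)
(0, 204, np.float64(278.5), np.int64(271), np.int64(285), 15)
(10, 213, np.float64(278.5), np.int64(272), np.int64(285), 14)
(-20, 185, np.float64(351.2), np.int64(344), np.int64(358), 15)
(-10, 195, np.float64(350.5), np.int64(344), np.int64(358), 15)
(0, 204, np.float64(349.9), np.int64(343), np.int64(357), 15)
(10, 213, np.float64(349.3), np.int64(343), np.int64(356), 14)
(-20, 185, np.float64(423.9), np.int64(417), np.int64(433), 17)
(-10, 195, np.float64(422.6), np.int64(416), np.int64(431), 16)
(0, 204, np.float64(421.3), np.int64(415), np.int64(430), 16)
(10, 213, np.float64(420.1), np.int64(414), np.int64(429), 16)
collar col [141, 142, 143, 144, 145, 146, 147, 148, 149, 150, 151, 152, 153, 154, 155, 163, 164, 165, 166, 167, 168, 169, 170, 171, 172, 173, 174, 175, 176, 177, 178, 220, 221, 222, 223, 224, 225, 226, 227, 228, 229, 230, 231, 232, 233, 234, 235, 236, 237, 238, 239, 240, 241, 242, 243, 244, 245, 246, 247, 248, 249, 250, 251, 252, 253, 254, 255, 256, 257, 258, 259, 295, 296, 297, 298, 299]
-63 [278.50820926 143.44687017]
-49 [278.50500826 158.18273814]
49 [278.48479958 251.21389393]
63 [278.48219243 263.21598707]
```

Seen off-axis, the long and medium bars sit at a height of 50 mm. The short bar matches them in width, force and end positions. Nothing is touching the gripper, so I'm handing in.

```bash
python3 -c "
from station import env
print(env.hand_in())"
```

```text
the job is handed in; nothing more can be done
None
```

The job is handed in at about 46 s of the 70 s allowed: by my camera and force checks all three bars are snapped home (longest left, medium in the middle, shortest right) and nothing else was touched, but the hand-in returned no verdict.

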